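# Close a telescoping work rest and prove its height with a bridge gauge

### The job

Push the telescoping work rest fully home, the inner brass tube first and then the steel sleeve around it. Then pick up the bridge height gauge and stand it squarely over the closed rest, both soles flat on the table and its sprung foot resting centrally on the brass top so that it reads the closed height, and let go. Keep the gauge off the rest until the rest is closed, do not tip the gauge over, and leave the mug, tin, tape measure and pliers where they are.

Things in the scene. Friction and masses are not known exactly. Their poses are not given: they have to be found in the camera images.
- rest: Round telescoping work rest fixed to the table: dark flange 60 mm across, 6 mm high; blue outer tube 50 mm across up to z = 30 mm; a steel sleeve 41 mm across that slides down into it; a solid-topped brass inner tube 29 mm across that slides down into the sleeve. Closed, the sleeve's rim is at 32 mm, the flat brass top at 34 mm. Origin: centre of the underside, on the table; z up.
- inner_top (a point): Centre of the flat top of the brass inner tube (29 mm across), to be pressed straight down from above; its height above the table is 34 mm plus both joint values below (52 to 74 mm at the start).
- sleeve_rim (a point): Centre of the steel sleeve's top rim; its height is 32 mm plus the sleeve's joint value.
- inner_tube (a joint): How far (m) the brass tube stands out of the sleeve: 0 fully home, at most 0.024; starts at 0.008 to 0.020. Stays where left; friction about 4 N resists sliding. When home, pushing it on pushes the sleeve too.
- sleeve (a joint): How far (m) the sleeve (with the brass tube in it) stands out of the blue outer tube: 0 fully home, at most 0.024; starts at 0.010 to 0.020. Stays where left; friction about 8 N, plus some drag with speed; rigid stop at 0.
- gauge: Loose bridge height gauge, 0.4 to 0.7 kg, standing upright, 140 mm high. Origin at table level midway between its two steel soles; z up, y along the bridge. Soles: 66 mm long (x), 14 mm wide, at y = -54 and +54 mm, 94 mm clear between them. Aluminium bridge on columns, 30 x 122 mm, z = 60 to 76 mm. On top in the middle a square red grip block (see gauge_grip).
- gauge_grip (a point): Grip centre of the gauge's red block, 126 mm above the soles on its vertical axis, in the zone with black grooves. The block is 32 x 32 mm, z = 76 to 140 mm, sides along the gauge's x and y; hold it by its +y and -y faces. Its -x face has a white scale plate and an orange pointer 2 mm proud, at z = 79 to 111 mm.
- foot_face (a point): Centre of the flat underside of the gauge's sprung foot, a disc 20 mm across on the gauge's vertical axis.
- gauge_foot (a joint): How far (m) the sprung foot is pushed up in the gauge: 0 hanging at its lower stop with its face 10 mm above the soles, at most 0.032. With the soles on the table, the height under the foot is 10 mm plus this value, so the closed rest reads 0.024. The spring pushes down with about 1 to 2 N.
- mug: White mug, 82 x 117 x 91 mm, loose bystander; origin at the centre of its underside.
- parts_tin: Flat red tin, 74 x 116 x 34 mm, loose bystander; origin at the centre of its underside.
- tape_measure: Yellow and black tape measure, 36 x 79 x 69 mm, loose bystander; origin at the centre of its underside.
- locking_pliers: Steel locking pliers lying flat, 49 x 193 x 15 mm (long along its y), a loose bystander between the two work places; origin at the centre of the underside.
- stand_foot (a point): Foot, on the table, of the fixed helmet stand: a red round base 60 mm across and 30 mm high with an upright steel rod 16 mm across up to 0.33 m, carrying a dark welding helmet that leans away behind it. Solid: the rest stands on one side of it and the gauge on the other, so carry and travel past it on the robot's side (smaller x), with room for the gripper.
Mind the look-alikes: they are no part of the job. Leave any blue or brown look-alike of the gauge alone.

How it is judged:
On the way:
1. the rest is pushed fully home: brass tube and sleeve both within 2 mm of their stops, the gauge not touching it (value of joint each of inner_tube, sleeve below 0.002 m and contact force between gauge and rest below 0.1 N), for 0.1 s.
At the end, for the whole second after the job is handed in: The rest is closed (both slides within 2 mm of home); the gauge stands still and upright (within 0.05 rad) with its soles on the table (within 2 mm), its foot pressing on the brass top within 8 mm of centre, and reads 24 mm within 1.8 mm (value of joint each of inner_tube, sleeve below 0.002 m and value of joint gauge_foot between 0.0222 and 0.0258 m and angle between gauge's own z axis and vertical below 0.05 rad and height (world z) of gauge between -0.002 and 0.002 m and horizontal distance between foot_face and inner_top below 0.008 m and contact force between gauge and rest above 0.3 N and linear speed of gauge below 0.02 m/s); the robot touches nothing.
It fails at once if the sleeve pushed in more than 4 mm while the brass tube was still over 4 mm out (distance of sleeve_rim from where it was at the start of the episode above 0.004 m and value of joint inner_tube above 0.004 m).
It fails at once if the gauge pressed on the rest before the rest was closed (contact force between gauge and rest above 0.3 N and value of joint any of inner_tube, sleeve above 0.003 m).
It fails at once if the gauge tipped over (angle between gauge's own z axis and vertical above 0.7 rad).
It fails at once if a bystander moved more than 30 mm (distance of any of mug, parts_tin, tape_measure, locking_pliers from where it was at the start of the episode above 0.03 m).
It also fails if it takes over 61 s, if anything falls off the work surface, if the arm or the gripper's body presses on something with over 40 N, if the wrist force passes 120 N, or if a joint passes its speed limit or range.

### The arm

A 7-joint arm with a two-finger parallel gripper is mounted at the origin on a cart in front of the work surface, level with it; the furniture and walls round the work are solid. World frame = base frame: x ahead of the robot, y to its left, z up, the work surface at z = 0. Lengths are in m, angles in rad, forces in N, time in s.
With the tool pointing down it reaches from about 0.425 to 0.925 m from the base axis. Payload 6.8 kg.
Tool frame: the origin (TCP) lies midway between the tips of the shut fingers; the grasp point (between the pads) lies 19 mm behind it (env.grip_depth is the distance from the TCP to the grasp point, in m); z points along the fingers, y is the line along which they close (so a half turn about z gives the same grasp; the last joint's range is limited). The gripper opens to 88 mm and grips with 3 to 60 N. Pads are 20 mm wide; open, the fingers measure 115 mm over their backs; the gripper's body (75 mm by 178 mm) begins 61 mm behind the grasp point.
Start: joints at [1.018, 0.477, 0.022, 1.555, -0.011, 1.109, -0.083], TCP at [0.29, -0.609, 0.223] pointing down, gripper open.
Joint ranges: [-2.96, 2.96], [-0.34, 2.1], [-1.41, 1.46], [0.24, 2.44], [-1.37, 4.51], [0.17, 1.92], [-2.96, 2.96]. Speed limits (rad/s): [2.39, 2.39, 3.14, 3.14, 3.14, 3.14, 3.14].

### API

Orientations are given as a 3x3 rotation matrix whose columns are the frame's x, y, z axes.
In Python, from cell import env gives the robot as it stands.
- The arm moves only by the tool carry_out, never from a script. Its argument "rows" is a list of rows, each a list of 2 entries, a list of its own where there are three numbers: the shift along the tool's x, y, z in m, then the turn, a rotation vector about the tool's x, y, z in rad. In form: [[[dx, dy, dz], [wx, wy, wz]], ...]. A call has exactly 5 rows; each row shifts and turns the commanded pose from where the row before left it, along the tool's axes as they then stand; what a row does not reach is not made up. A row lasts 1/12 s, in which the tool goes at most 41.7 mm and 7.16 degrees, less where a joint would pass 70% of its speed; a pose out of reach is approached as far as the arm can. A call is refused whole if a number of a shift passes 0.0417 or a number of a turn 0.125, either way. A call with a gripper value outside its range is refused whole. "claw" is the opening, from -1 (shut) to 1 (fully open), set as the call begins (left out, the last holds). The fingers move at their own pace and stop on an object; the grip force is fixed at half the most. Time passes only in rows, so rows that do not move let the fingers close, or fill a call up. It gives the time, the measured TCP pose, the force, the opening and the grip force at its end, in the units of the state.
- env.get_state(): the state, without advancing time (a new reading comes with each control period).
- env.read_camera(name): name is "side" or "top"; returns a dict with "image" (384x512x3 uint8, red, green, blue), "fx", "fy", "cx", "cy" (pixels), "rvec" (rotation vector, rad) and "tvec" (3), from world to camera coordinates, as OpenCV has them. Camera axes: x right, y down, z forward; pixel columns grow to the right and rows downward; lengths in m; the calibration is good to about 2 mm. A picture is of the moment at which its call begins. There is no depth.
- env.finish_job(): hands the job in; it is judged then, once.
Trained networks look in a picture, given as the dict that the camera call returned (one of the last four; its "shot" number tells which), for a name from the list of things; names that differ only in an ending like _2 or _b are one class to them, and where a whole thing is asked for, a point or a joint stands for the part that bears it (a point fixed in the world has none). Each returns a list of dicts, best first, with "confidence" (0 to 1); they miss things now and then, are a little off and sometimes report something else, mostly with a low value. They report only what shows in the picture. A call takes as long as a camera call. They do not tell look-alikes from the thing itself.
- env.search_frame(label, picture): "rect" ([left, top, right, bottom] in pixels, round what is visible of it).
The state is a dict: "time": time; "joint_positions": joint angles; "joint_vel": joint speeds; "tau": joint torques, N m; "tool_pos": TCP position; "eef_rot": TCP orientation; "contact_force": force on the tool from outside, world axes, zero at the start; "wrist_torque": the same for the moment, N m; "finger_gap": opening from 0.0 (shut) to 1.0 (fully open); "grip_force": force on a finger pad.
Only numpy, scipy, OpenCV 4.12 (cv2) and the standard library are available. Lean on these libraries where they do the work, as an engineer would, in place of code of your own. Each camera call takes 0.05 s, during which the arm holds its last target. There are 200 camera calls.

## Working session

There is one attempt and no reset: what is moved stays moved. The work goes in short steps, Python scripts to look and compute and a tool call to move; the robot and the scene stay as the last step left them, time stands still between calls to the robot, and variables do not carry over. Pictures are saved under pics/ and viewed, at most 10 in all, crops included, and the job is handed in when it is done.

Besides the shell and the picture viewer there is one more tool, called after "Emit:" as a command line: name --argument value ..., lists and objects as JSON in quotes. carry_out: Moves the arm, as the interface text tells. Its arguments: {"type":"object","properties":{"rows":{"type":"array"},"claw":{"type":"number"}},"required":["rows"]}

```bash
mkdir -p pics; ls; cat > h.py <<'E'
from cell import env
import numpy as np, cv2
def shot(n,f=None):
    p=env.read_camera(n)
    if f: cv2.imwrite('pics/'+f,cv2.cvtColor(p['image'],cv2.COLOR_RGB2BGR))
    return p
def ray(p,u,v):
    R=cv2.Rodrigues(np.array(p['rvec'],float))[0];t=np.array(p['tvec'],float).ravel()
    d=R.T@np.array([(u-p['cx'])/p['fx'],(v-p['cy'])/p['fy'],1.]);return -R.T@t,d
def atz(p,u,v,z):
    c,d=ray(p,u,v);return c+d*(z-c[2])/d[2]
def proj(p,X):
    K=np.array([[p['fx'],0,p['cx']],[0,p['fy'],p['cy']],[0,0,1.]])
    return cv2.projectPoints(np.array(X,float).reshape(-1,1,3),np.array(p['rvec'],float),np.array(p['tvec'],float),K,None)[0].reshape(-1,2)
E
python3 - <<'E'
from h import *
ims=[]
for n in('top','side'):
    p=shot(n,n+'0.png');print(n,ray(p,256,192),p['fx'])
    ims.append(p)
    for l in('rest','inner_top','sleeve_rim','gauge','gauge_grip','stand_foot','mug','parts_tin','tape_measure','locking_pliers'):
        print(l,[(np.round(d['rect']).astype(int).tolist(),round(d['confidence'],2)) for d in env.search_frame(l,p)][:4])
s=env.get_state();print(s['time'],s['tool_pos'],s['eef_rot'],s['contact_force'],s['finger_gap'])
E
```

```text
pics
top (array([ 0.37487511, -0.01543097,  1.21183626]), array([ 0.16159375,  0.01856071, -0.98669043])) 365.61953989297916
rest [([311, 202, 325, 221], 0.55)]
inner_top [([315, 205, 325, 214], 0.4)]
sleeve_rim [([315, 204, 326, 215], 0.73), ([314, 204, 327, 217], 0.52)]
gauge [([299, 253, 333, 296], 0.87), ([214, 98, 237, 130], 0.86)]
gauge_grip [([170, 216, 214, 233], 0.95), ([298, 254, 339, 292], 0.66), ([219, 101, 236, 133], 0.64)]Traceback (most recent call last):
  File "<stdin>", line 7, in <module>
ValueError: it knows: foot_face, gauge, gauge_foot, gauge_grip, inner_top, inner_tube, locking_pliers, mug, parts_tin, rest, sleeve, sleeve_rim, tape_measure
```

View pics/top0.png

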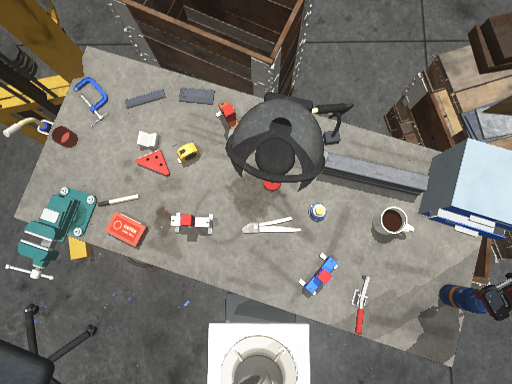

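The top view shows these gauge-like things:
- (190,222): aluminium with a red block.
- (320,275): blue look-alike.
- (227,113): orange-brown look-alike, near the helmet.

The rest is at (318,211) and the stand foot at about (272,184).

```bash
python3 - <<'E'
from h import *
P={}
for n in('top','side'):
    p=shot(n,n+'1.png');P[n]=p;print(n,np.round(ray(p,256,192),3).tolist(),p['fx'])
    for l in('rest','inner_top','sleeve_rim','gauge','gauge_grip','foot_face','mug','parts_tin','tape_measure','locking_pliers'):
        print(l,[(np.round(d['rect'],1).tolist(),round(d['confidence'],2)) for d in env.search_frame(l,p)][:4])
p=P['top']
for nm,u,v,z in(('rest',320,209.5,.06),('grip',190,220,.14),('blue',322,275,.14),('foot',272,186,.03),('pl',270,227,.01)): print(nm,atz(p,u,v,z).round(3))
i=p['image'];a=cv2.resize(i[195:250,150:230],None,fx=5,fy=5,interpolation=3);b=cv2.resize(i[185:240,285:365],None,fx=5,fy=5,interpolation=3)
s=P['side']['image']
cv2.imwrite('pics/crop1.png',cv2.cvtColor(np.hstack([a,b]),4))
s=env.get_state();print(s['time'],s['tool_pos'],s['eef_rot'],s['contact_force'],s['finger_gap'])
E
```

```text
top [[0.375, -0.015, 1.212], [0.162, 0.019, -0.987]] 365.61953989297916
rest [([313.7, 204.8, 327.1, 218.9], 0.64)]
inner_top [([316.1, 207.0, 326.4, 212.1], 0.57)]
sleeve_rim []
gauge [([296.7, 254.7, 335.6, 295.2], 0.88), ([172.7, 213.1, 211.9, 232.1], 0.68), ([212.8, 98.7, 239.2, 132.5], 0.56), ([314.5, 206.3, 323.2, 214.7], 0.26)]
gauge_grip [([297.4, 252.2, 337.6, 292.4], 0.74), ([168.0, 215.6, 215.8, 231.6], 0.68), ([220.5, 102.8, 238.7, 132.6], 0.67)]
foot_face [([240.5, 216.4, 299.7, 235.4], 0.64)]
mug [([242.5, 219.2, 297.6, 234.4], 0.45)]
parts_tin [([106.5, 209.2, 150.5, 246.7], 0.93)]
tape_measure [([177.1, 142.2, 202.9, 162.1], 0.76)]
locking_pliers [([244.2, 215.7, 299.6, 237.4], 0.73), ([315.5, 208.5, 323.4, 213.0], 0.5)]
side [[0.398, 1.337, 1.155], [0.107, -0.778, -0.619]] 489.64823617087677
rest [([270.2, 164.6, 289.1, 185.7], 0.54)]
inner_top []
sleeve_rim [([275.8, 167.1, 287.2, 179.3], 0.64)]
gauge [([269.1, 220.6, 293.9, 269.6], 0.85), ([316.6, 153.7, 349.2, 193.0], 0.75), ([201.7, 237.6, 218.5, 261.9], 0.63)]
gauge_grip [([316.7, 148.8, 353.4, 193.0], 0.87), ([271.0, 219.6, 292.4, 274.0], 0.82), ([168.4, 192.2, 208.3, 233.3], 0.59)]
foot_face []
mug [([283.8, 127.4, 306.6, 156.7], 0.65)]
parts_tin [([260.2, 286.1, 304.0, 328.3], 0.59)]
tape_measure [([201.2, 237.1, 219.4, 264.6], 0.61)]
locking_pliers [([281.9, 192.3, 296.6, 221.6], 0.49)]
rest [ 0.508 -0.196  0.06 ]
grip [0.467 0.199 0.14 ]
blue [ 0.31  -0.184  0.14 ]
foot [ 0.588 -0.046  0.03 ]
pl [ 0.455 -0.039  0.01 ]
1.4 [ 0.29045892 -0.60932868  0.22267531] [[ 9.02707883e-01  4.30253968e-01  3.48655383e-05]
 [ 4.30253968e-01 -9.02707883e-01  1.05402924e-06]
 [ 3.19268965e-05  1.40495557e-05 -9.99999999e-01]] [-0.82511979  0.39760652  0.236669  ] 0.9978346056663012
```

View pics/side1.png

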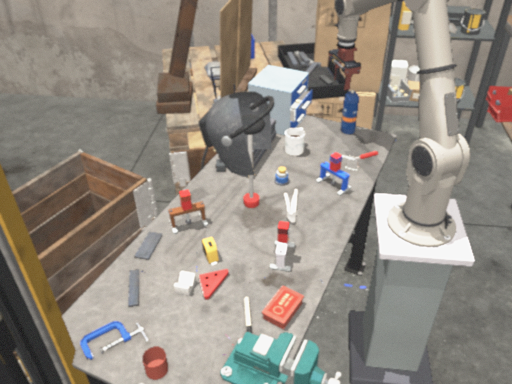

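View pics/crop1.png

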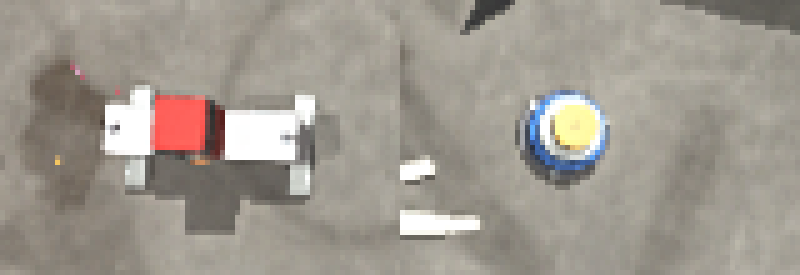

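Candidates are the white/aluminium gauge with a red block at (190,222), the blue one at (322,273), and the brown one at (227,113). The crop shows the first has an aluminium bridge and a red block, with the orange pointer on its -x side, so it is the real gauge. The rest is at (320,210), with its brass top in a white and blue ring.

```bash
cat > m.py <<'E'
from h import *
def hsv(p): return cv2.cvtColor(p['image'],cv2.COLOR_RGB2HSV)
def comp(m,u,v,r):
    q=np.zeros_like(m);q[v-r:v+r,u-r:u+r]=m[v-r:v+r,u-r:u+r];ys,xs=np.nonzero(q);return xs,ys
def tri(p1,a,p2,b):
    c1,d1=ray(p1,*a);c2,d2=ray(p2,*b);s=np.linalg.lstsq(np.c_[d1,-d2],c2-c1,rcond=None)[0]
    x,y=c1+s[0]*d1,c2+s[1]*d2;return ((x+y)/2).round(4),np.linalg.norm(x-y).round(4)
E
python3 - <<'E'
from m import *
t=shot('top');s=shot('side')
H=hsv(t);S=hsv(s)
yel=lambda H:((H[...,0]>15)&(H[...,0]<35)&(H[...,1]>90)&(H[...,2]>120)).astype('u1')
red=lambda H:(((H[...,0]<8)|(H[...,0]>172))&(H[...,1]>130)&(H[...,2]>70)).astype('u1')
blu=lambda H:((H[...,0]>100)&(H[...,0]<125)&(H[...,1]>120)).astype('u1')
for nm,p,M,u,v,r in(('brass top',t,yel(H),320,210,14),('blue top',t,blu(H),318,211,14),('brass side',s,yel(S),282,172,14),('blue side',s,blu(S),282,178,14),('red top',t,red(H),188,221,14),('redbright',t,red(H)&(H[...,2]>190),188,221,14),('red side',s,red(S),282,232,18)):
    x,y=comp(M,u,v,r);print(nm,len(x),x.mean().round(2),y.mean().round(2),x.min(),x.max(),y.min(),y.max(),cv2.minAreaRect(np.c_[x,y].astype('f4')))
# bridge & soles
f=lambda a,b,z:atz(t,150+a/5-.5,195+b/5-.5,z).round(4)
print('bridge',[f(*q,.076).tolist() for q in((103,105),(103,155),(298,110),(298,160))])
print('soles',[f(*q,.005).tolist() for q in((143,87),(135,190),(305,97),(300,195))])
print('block',[f(*q,.14).tolist() for q in((152,97),(206,97),(152,150),(206,150))])
print('helmet',[atz(t,u,v,.3).round(3).tolist() for u,v in((275,190),(310,187),(327,160),(237,178))])
print('mug',atz(t,392,222,.09),'box',atz(t,422,213,.15))
a=cv2.resize(t['image'][190:300,290:345],None,fx=5,fy=5,interpolation=0)[:300]
b=cv2.resize(s['image'][155:205,262:312],None,fx=6,fy=6,interpolation=0)
c=cv2.resize(s['image'][218:278,257:307],None,fx=5,fy=5,interpolation=0)
cv2.imwrite('pics/crop2.png',cv2.cvtColor(np.hstack([a,b,c]),4));print(a.shape,b.shape,c.shape)
E
```

```text
brass top 19 320.05 211.58 316 323 207 214 ((320.26922607421875, 211.15382385253906), (4.992301940917969, 8.043152809143066), 56.3099365234375)
blue top 39 315.05 213.26 311 325 205 218 ((316.25994873046875, 212.84902954101562), (14.986627578735352, 9.28748607635498), 39.289405822753906)
brass side 19 282.0 170.68 279 285 168 172 ((282.3999938964844, 170.6999969482422), (3.4785051345825195, 6.640782833099365), 71.56504821777344)
blue side 42 281.45 179.74 276 286 177 182 ((281.0304870605469, 179.72561645507812), (10.15970230102539, 4.527693271636963), 6.34019136428833)
red top 121 186.34 219.25 181 194 214 225 ((187.31036376953125, 219.27587890625), (13.453369140625, 10.463730812072754), 4.763641834259033)
redbright 106 185.4 219.19 181 190 214 224 ((185.5, 219.0), (10.0, 9.0), 90.0)
red side 177 282.76 231.07 278 288 222 241 ((283.0, 231.5), (19.0, 10.0), 90.0)
bridge [[0.4863, 0.2748, 0.076], [0.455, 0.2735, 0.076], [0.4833, 0.1522, 0.076], [0.4522, 0.1515, 0.076]]
soles [[0.5053, 0.2666, 0.005], [0.437, 0.2694, 0.005], [0.4988, 0.1582, 0.005], [0.434, 0.16, 0.005]]
block [[0.4848, 0.2295, 0.14], [0.4848, 0.1975, 0.14], [0.4535, 0.2284, 0.14], [0.4536, 0.1965, 0.14]]
helmet [[0.529, -0.046, 0.3], [0.537, -0.135, 0.3], [0.607, -0.179, 0.3], [0.56, 0.05, 0.3]]
mug [ 0.46611614 -0.40861705  0.09      ] box [ 0.48738653 -0.47496963  0.15      ]
(300, 275, 3) (300, 300, 3) (300, 250, 3)
```

View pics/crop2.png

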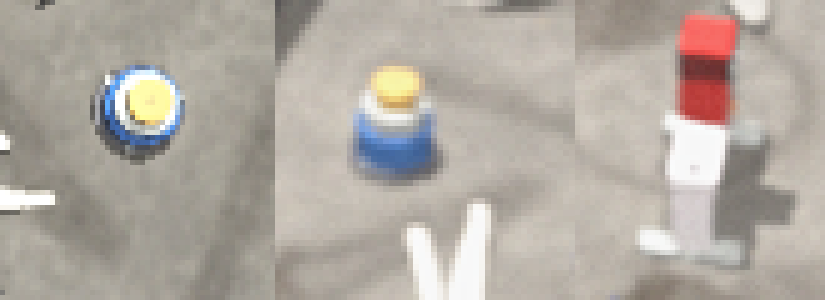

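The crop shows the brass top centre at about (319.7,209.7) in the top view and (281.5,167.8) in the side view. The helmet edge reaches x≈0.53 at y≈-0.05.

```bash
python3 - <<'E'
from m import *
t=shot('top');s=shot('side')
print(tri(t,(319.7,209.7),s,(281.5,167.8)), tri(t,(185.5,219.1),s,(282.6,224.5)))
print('blue',atz(t,318.3,210.5,.03))
for z in(.055,.065,.075):print(z,atz(t,319.7,209.7,z),atz(s,281.5,167.8,z))
# check side: gauge block top corner proj
print(proj(s,[[.469,.213,.14],[.469,.213,0]]),proj(t,[[.469,.213,.14]]))
R=np.array(env.get_state()['eef_rot']);print(np.degrees(np.arctan2(R[1,0],R[0,0])))
print('delta in tool axes to above rest',R.T@(np.array([.506,-.194,.12])-np.array(env.get_state()['tool_pos'])))
E
```

```text
(array([ 0.5075, -0.1947,  0.0623]), np.float64(0.0017)) (array([0.4704, 0.2127, 0.1386]), np.float64(0.0016))
blue [ 0.5077662  -0.19508329  0.03      ]
0.055 [ 0.50750883 -0.19576585  0.055     ] [ 0.50910734 -0.20498196  0.055     ]
0.065 [ 0.50636231 -0.19420699  0.065     ] [ 0.50809802 -0.19096077  0.065     ]
0.075 [ 0.50521579 -0.19264813  0.075     ] [ 0.5070887  -0.17693958  0.075     ]
[[283.30220734 224.31514809]
 [282.31415219 256.25762954]] [[185.27929502 219.24659458]]
25.48733105971023
delta in tool axes to above rest [ 0.37325    -0.28214777  0.10265531]
```

Emit:
carry_out --rows '[[[0,0,0],[0,0,0.1112]],[[0,0,0],[0,0,0.1112]],[[0,0,0],[0,0,0.1112]],[[0,0,0],[0,0,0.1112]],[[0,0,0],[0,0,0]]]' --claw -1

```text
time: 2.02
tool_pos: [0.2906, -0.6093, 0.2227]
eef_rot: [[1.0, -0.004, -0.0], [-0.004, -1.0, -0.0], [-0.0, 0.0, -1.0]]
contact_force: [0.8, 0.5, -0.2]
finger_gap: 0.662
grip_force: 0.0
```

Emit:
carry_out --rows '[[[0.01,-0.0276,0],[0,0,0]],[[0.01,-0.0276,0],[0,0,0]],[[0.01,-0.0276,0],[0,0,0]],[[0.01,-0.0276,0],[0,0,0]],[[0.01,-0.0276,0],[0,0,0]]]'

```text
time: 2.43
tool_pos: [0.3408, -0.47, 0.2228]
eef_rot: [[1.0, 0.004, 0.0], [0.004, -1.0, -0.0], [0.0, 0.0, -1.0]]
contact_force: [-0.0, 0.4, 0.0]
finger_gap: 0.276
grip_force: 0.0
```

Emit:
carry_out --rows '[[[0.0166,-0.0276,0],[0,0,0]],[[0.0166,-0.0276,0],[0,0,0]],[[0.0166,-0.0276,0],[0,0,0]],[[0.0166,-0.0276,0],[0,0,0]],[[0.0166,-0.0276,0],[0,0,0]]]'

```text
time: 2.85
tool_pos: [0.4241, -0.332, 0.223]
eef_rot: [[1.0, 0.004, 0.001], [0.004, -1.0, -0.001], [0.001, 0.001, -1.0]]
contact_force: [0.3, 0.1, -0.2]
finger_gap: 0.004
grip_force: 0.0
```

Emit:
carry_out --rows '[[[0.0166,-0.0276,0],[0,0,0]],[[0.0166,-0.0276,0],[0,0,0]],[[0.0166,-0.0276,0],[0,0,0]],[[0.0166,-0.0276,0],[0,0,0]],[[0.0166,-0.0276,0],[0,0,0]]]'

```text
time: 3.27
tool_pos: [0.5071, -0.194, 0.223]
eef_rot: [[1.0, 0.004, 0.001], [0.004, -1.0, -0.0], [0.001, 0.0, -1.0]]
contact_force: [0.4, -0.3, -0.5]
finger_gap: 0.004
grip_force: 0.0
```

Accurate. Now descend to about 0.078 and press slowly from there.

Emit:
carry_out --rows '[[[0,0,0.035],[0,0,0]],[[0,0,0.035],[0,0,0]],[[0,0,0.035],[0,0,0]],[[0,0,0.03],[0,0,0]],[[0,0,0.01],[0,0,0]]]'

```text
time: 3.68
tool_pos: [0.5038, -0.1944, 0.0738]
eef_rot: [[1.0, 0.004, -0.006], [0.004, -1.0, 0.002], [-0.006, -0.002, -1.0]]
contact_force: [-0.6, 0.8, 0.2]
finger_gap: 0.003
grip_force: 0.0
```

Emit:
carry_out --rows '[[[0,0,0.003],[0,0,0]],[[0,0,0.003],[0,0,0]],[[0,0,0.003],[0,0,0]],[[0,0,0.003],[0,0,0]],[[0,0,0.003],[0,0,0]]]'

```text
time: 4.1
tool_pos: [0.5075, -0.1957, 0.0638]
eef_rot: [[1.0, 0.0, 0.003], [0.0, -1.0, -0.001], [0.003, 0.001, -1.0]]
contact_force: [0.1, 0.5, -1.0]
finger_gap: 0.004
grip_force: 0.0
```

Emit:
carry_out --rows '[[[0,0,0.002],[0,0,0]],[[0,0,0.002],[0,0,0]],[[0,0,0.002],[0,0,0]],[[0,0,0.001],[0,0,0]],[[0,0,0.001],[0,0,0]]]'

```text
time: 4.52
tool_pos: [0.5069, -0.1955, 0.0549]
eef_rot: [[1.0, -0.0, 0.001], [-0.0, -1.0, -0.0], [0.001, 0.0, -1.0]]
contact_force: [-0.3, -0.1, 3.3]
finger_gap: 0.002
grip_force: 1.8
```

Emit:
carry_out --rows '[[[0,0,0.0015],[0,0,0]],[[0,0,0.0015],[0,0,0]],[[0,0,0.0015],[0,0,0]],[[0,0,0.0015],[0,0,0]],[[0,0,0.0015],[0,0,0]]]'

```text
time: 4.93
tool_pos: [0.5068, -0.1955, 0.0471]
eef_rot: [[1.0, -0.0, 0.001], [-0.0, -1.0, -0.0], [0.001, 0.0, -1.0]]
contact_force: [0.7, -1.0, 3.4]
finger_gap: 0.006
grip_force: 1.9
```

Emit:
carry_out --rows '[[[0,0,0.0015],[0,0,0]],[[0,0,0.0015],[0,0,0]],[[0,0,0.0015],[0,0,0]],[[0,0,0.0015],[0,0,0]],[[0,0,0.0015],[0,0,0]]]'

```text
time: 5.35
tool_pos: [0.5069, -0.1955, 0.0399]
eef_rot: [[1.0, -0.0, 0.001], [-0.0, -1.0, -0.0], [0.001, 0.0, -1.0]]
contact_force: [-0.0, -0.9, 8.5]
finger_gap: 0.002
grip_force: 3.6
```

Emit:
carry_out --rows '[[[0,0,0.0015],[0,0,0]],[[0,0,0.0015],[0,0,0]],[[0,0,0.0015],[0,0,0]],[[0,0,0.0015],[0,0,0]],[[0,0,0],[0,0,0]]]'

```text
time: 5.77
tool_pos: [0.5069, -0.1955, 0.0342]
eef_rot: [[1.0, -0.0, 0.001], [-0.0, -1.0, -0.0], [0.001, 0.0, -1.0]]
contact_force: [-0.3, -0.6, 9.6]
finger_gap: 0.008
grip_force: 4.7
```

Emit:
carry_out --rows '[[[0,0,0.0005],[0,0,0]],[[0,0,0.0005],[0,0,0]],[[0,0,0.0005],[0,0,0]],[[0,0,0],[0,0,0]],[[0,0,0],[0,0,0]]]'

```text
time: 6.18
tool_pos: [0.5072, -0.1956, 0.034]
eef_rot: [[1.0, -0.0, 0.001], [-0.0, -1.0, -0.001], [0.001, 0.001, -1.0]]
contact_force: [-3.8, 1.0, 23.8]
finger_gap: 0.008
grip_force: 11.6
```

The rest is closed: TCP z is 0.034 with the force rising to 24 N. Lift and go past the stand on the robot's side to above the gauge.

Emit:
carry_out --rows '[[[-0.006,0,-0.02],[0,0,0]],[[-0.012,0,-0.039],[0,0,0]],[[-0.013,0,-0.039],[0,0,0]],[[-0.013,0,-0.039],[0,0,0]],[[-0.013,0,-0.039],[0,0,0]]]'

```text
time: 6.6
tool_pos: [0.4476, -0.1948, 0.2089]
eef_rot: [[1.0, 0.0, -0.002], [0.0, -1.0, 0.001], [-0.002, -0.001, -1.0]]
contact_force: [0.8, -0.1, 0.1]
finger_gap: 0.003
grip_force: 0.0
```

Emit:
carry_out --rows '[[[-0.002,-0.03,-0.02],[0,0,0]],[[0,-0.034,0],[0,0,0]],[[0,-0.034,0],[0,0,0]],[[0,-0.034,0],[0,0,0]],[[0,-0.034,0],[0,0,0]]]' --claw 1

```text
time: 7.02
tool_pos: [0.4463, -0.0279, 0.2277]
eef_rot: [[1.0, -0.0, -0.001], [-0.0, -1.0, -0.0], [-0.001, 0.0, -1.0]]
contact_force: [0.4, 0.4, -0.2]
finger_gap: 0.347
grip_force: 0.0
```

Emit:
carry_out --rows '[[[0,-0.034,0],[0,0,0]],[[0,-0.034,0],[0,0,0]],[[0,-0.034,0],[0,0,0]],[[0,-0.034,0],[0,0,0]],[[0,-0.034,0],[0,0,0.01]]]'

```text
time: 7.43
tool_pos: [0.4463, 0.1419, 0.2275]
eef_rot: [[1.0, -0.01, -0.002], [-0.01, -1.0, -0.001], [-0.002, 0.001, -1.0]]
contact_force: [0.6, 0.5, 0.7]
finger_gap: 0.725
grip_force: 0.0
```

Emit:
carry_out --rows '[[[0.005,-0.034,0],[0,0,0.01]],[[0.01,-0.034,0],[0,0,0.01]],[[0.006,-0.004,0],[0,0,0]],[[0,0,0],[0,0,0]],[[0,0,0],[0,0,0]]]'

```text
time: 7.85
tool_pos: [0.469, 0.2113, 0.2271]
eef_rot: [[1.0, -0.03, -0.002], [-0.03, -1.0, -0.001], [-0.002, 0.001, -1.0]]
contact_force: [0.5, -0.9, -0.1]
finger_gap: 0.997
grip_force: 0.0
```

Emit:
carry_out --rows '[[[0.0005,-0.0015,0.03],[0,0,0]],[[0,0,0.03],[0,0,0]],[[0,0,0.03],[0,0,0]],[[0,0,0.02],[0,0,0]],[[0,0,0.01],[0,0,0]]]'

```text
time: 8.27
tool_pos: [0.4682, 0.2103, 0.1054]
eef_rot: [[0.999, -0.032, -0.004], [-0.032, -0.999, -0.003], [-0.004, 0.004, -1.0]]
contact_force: [-0.1, -0.2, 1.1]
finger_gap: 1.0
grip_force: 0.0
```

Emit:
carry_out --rows '[[[0,0,0],[0,0,0]],[[0,0,0],[0,0,0]],[[0,0,0],[0,0,0]],[[0,0,0],[0,0,0]],[[0,0,0],[0,0,0]]]'

```text
time: 8.68
tool_pos: [0.471, 0.214, 0.1094]
eef_rot: [[1.0, -0.03, 0.002], [-0.03, -1.0, 0.001], [0.002, -0.001, -1.0]]
contact_force: [-0.7, 0.6, -0.2]
finger_gap: 0.998
grip_force: 0.0
```

```bash
python3 - <<'E'
from m import *
t=shot('top');s=shot('side')
a=cv2.resize(t['image'][180:260,145:235],None,fx=4,fy=4,interpolation=3)
b=cv2.resize(s['image'][198:278,242:332],None,fx=4,fy=4,interpolation=3)
cv2.imwrite('pics/c3.png',cv2.cvtColor(np.hstack([a,b]),4))
print(env.get_state()['tool_pos'])
E
```

```text
[0.47061399 0.21389495 0.10896516]
```

View pics/c3.png

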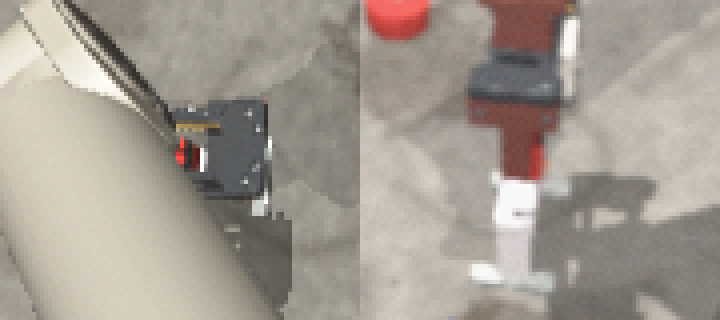

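The fingers straddle the red block; in the side view the near finger covers it, at about (520,150) in the crop. Close.

Emit:
carry_out --rows '[[[-0.0005,0.0005,0.0015],[0,0,0]],[[0,0,0],[0,0,0]],[[0,0,0],[0,0,0]],[[0,0,0],[0,0,0]],[[0,0,0],[0,0,0]]]' --claw -1

```text
time: 9.2
tool_pos: [0.4696, 0.2132, 0.1066]
eef_rot: [[1.0, -0.03, -0.0], [-0.03, -1.0, -0.0], [-0.0, 0.0, -1.0]]
contact_force: [-0.1, -0.3, 0.0]
finger_gap: 0.664
grip_force: 0.0
```

Emit:
carry_out --rows '[[[0,0,0],[0,0,0]],[[0,0,0],[0,0,0]],[[0,0,0],[0,0,0]],[[0,0,0],[0,0,0]],[[0,0,0],[0,0,0]]]'

```text
time: 9.62
tool_pos: [0.4696, 0.2134, 0.1066]
eef_rot: [[1.0, -0.03, 0.0], [-0.03, -1.0, 0.0], [0.0, -0.0, -1.0]]
contact_force: [-0.4, 0.7, -0.9]
finger_gap: 0.365
grip_force: 29.9
```

Emit:
carry_out --rows '[[[0,0,0],[0,0,0]],[[0,0,0],[0,0,0]],[[0,0,0],[0,0,0]],[[0,0,0],[0,0,0]],[[0,0,0],[0,0,0]]]'

```text
time: 10.03
tool_pos: [0.4696, 0.2134, 0.1066]
eef_rot: [[1.0, -0.03, -0.0], [-0.03, -1.0, 0.0], [-0.0, -0.0, -1.0]]
contact_force: [0.6, 1.6, -1.9]
finger_gap: 0.367
grip_force: 29.9
```

Emit:
carry_out --rows '[[[0,0,-0.01],[0,0,0]],[[0,0,-0.02],[0,0,0]],[[0,0,-0.02],[0,0,0]],[[0,0,-0.02],[0,0,0]],[[-0.004,0,-0.01],[0,0,0]]]'

```text
time: 10.45
tool_pos: [0.4667, 0.2132, 0.189]
eef_rot: [[1.0, -0.031, 0.002], [-0.031, -1.0, 0.001], [0.002, -0.001, -1.0]]
contact_force: [0.7, 0.1, -5.1]
finger_gap: 0.364
grip_force: 29.9
```

Emit:
carry_out --rows '[[[-0.008,0.01,0],[0,0,0]],[[-0.008,0.02,0],[0,0,0]],[[0,0.03,0],[0,0,0]],[[0.001,0.03,0],[0,0,0]],[[0.001,0.03,0],[0,0,0]]]'

```text
time: 10.87
tool_pos: [0.4466, 0.0924, 0.1864]
eef_rot: [[1.0, -0.029, -0.001], [-0.029, -1.0, -0.001], [-0.001, 0.001, -1.0]]
contact_force: [1.7, -0.7, -5.5]
finger_gap: 0.364
grip_force: 29.9
```

Emit:
carry_out --rows '[[[0.001,0.03,0],[0,0,0]],[[0.001,0.03,0],[0,0,0]],[[0.001,0.03,0],[0,0,0]],[[0.001,0.03,0],[0,0,0]],[[0.001,0.03,0],[0,0,0]]]'

```text
time: 11.28
tool_pos: [0.4471, -0.0577, 0.1864]
eef_rot: [[1.0, -0.03, -0.001], [-0.03, -1.0, -0.0], [-0.001, 0.0, -1.0]]
contact_force: [0.3, -0.2, -5.1]
finger_gap: 0.359
grip_force: 29.9
```

Emit:
carry_out --rows '[[[0.001,0.03,0],[0,0,0]],[[0.001,0.03,0],[0,0,0]],[[0.001,0.03,0],[0,0,0]],[[0.005,0.03,0],[0,0,0]],[[0.01,0.018,0],[0,0,0]]]'

```text
time: 11.7
tool_pos: [0.4597, -0.1983, 0.1862]
eef_rot: [[0.999, -0.034, -0.003], [-0.034, -0.999, -0.001], [-0.003, 0.001, -1.0]]
contact_force: [0.5, 0.5, -5.4]
finger_gap: 0.365
grip_force: 30.0
```

Emit:
carry_out --rows '[[[0.015,0,0],[0,0,0]],[[0.015,0,0],[0,0,0]],[[0.01,0,0],[0,0,0]],[[0.005,0,0],[0,0,0]],[[0,0,0],[0,0,0]]]'

```text
time: 12.12
tool_pos: [0.5078, -0.1954, 0.1863]
eef_rot: [[1.0, -0.029, -0.0], [-0.029, -1.0, 0.001], [-0.0, -0.001, -1.0]]
contact_force: [0.6, -0.1, -5.7]
finger_gap: 0.361
grip_force: 30.0
```

```bash
python3 - <<'E'
from m import *
t=shot('top');s=shot('side')
a=cv2.resize(t['image'][165:245,275:365],None,fx=4,fy=4,interpolation=3)
b=cv2.resize(s['image'][120:220,232:332],None,fx=4,fy=3.2,interpolation=3)
cv2.imwrite('pics/c4.png',cv2.cvtColor(np.hstack([a,b]),4))
q=env.get_state();print(q['tool_pos'],q['eef_rot'],q['contact_force'],q['finger_gap'])
E
```

```text
[ 0.50638912 -0.19569004  0.1862942 ] [[ 9.99564519e-01 -2.94646969e-02 -1.61395437e-03]
 [-2.94642512e-02 -9.99565790e-01  2.99284851e-04]
 [-1.62207191e-03 -2.51600561e-04 -9.99998653e-01]] [-0.45762709  0.52647257 -5.67826574] 0.35981200513108447
```

View pics/c4.png

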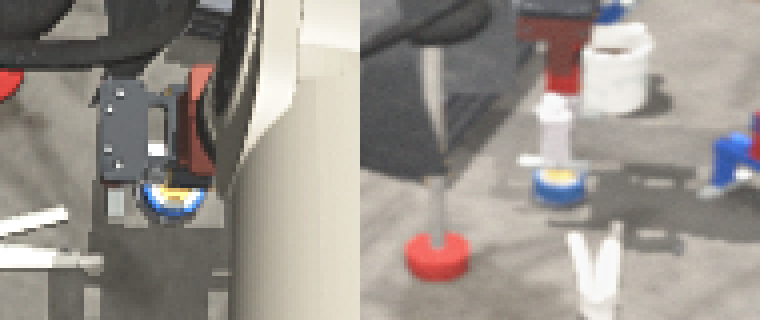

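The rest is closed at crop (560,188) and the gauge is held level above it, clear of the helmet stand. Lower it.

Emit:
carry_out --rows '[[[0.0005,0,0.012],[0,0,0]],[[0,0,0.015],[0,0,0]],[[0,0,0.012],[0,0,0]],[[0,0,0.008],[0,0,0]],[[0,0,0.005],[0,0,0]]]'

```text
time: 12.63
tool_pos: [0.5066, -0.1959, 0.1337]
eef_rot: [[1.0, -0.03, -0.002], [-0.03, -1.0, 0.0], [-0.002, -0.0, -1.0]]
contact_force: [-1.0, -0.1, -4.6]
finger_gap: 0.364
grip_force: 30.0
```

Emit:
carry_out --rows '[[[0,0,0.005],[0,0,0]],[[0,0,0.005],[0,0,0]],[[0,0,0.005],[0,0,0]],[[0,0,0.005],[0,0,0]],[[0,0,0.003],[0,0,0]]]'

```text
time: 13.05
tool_pos: [0.508, -0.1963, 0.1114]
eef_rot: [[1.0, -0.03, 0.0], [-0.03, -1.0, -0.0], [0.0, 0.0, -1.0]]
contact_force: [-0.3, -0.4, -3.8]
finger_gap: 0.363
grip_force: 30.0
```

Emit:
carry_out --rows '[[[0,0,0.002],[0,0,0]],[[0,0,0.001],[0,0,0]],[[0,0,0.0005],[0,0,0]],[[0,0,0],[0,0,0]],[[0,0,0],[0,0,0]]]'

```text
time: 13.47
tool_pos: [0.508, -0.1962, 0.1083]
eef_rot: [[1.0, -0.03, 0.0], [-0.03, -1.0, -0.0], [0.0, 0.0, -1.0]]
contact_force: [-0.3, -0.2, -3.2]
finger_gap: 0.369
grip_force: 30.0
```

Emit:
carry_out --rows '[[[0,0,0.0005],[0,0,0]],[[0,0,0.0005],[0,0,0]],[[0,0,0.0005],[0,0,0]],[[0,0,0],[0,0,0]],[[0,0,0],[0,0,0]]]'

```text
time: 13.88
tool_pos: [0.508, -0.1962, 0.1067]
eef_rot: [[1.0, -0.03, 0.0], [-0.03, -1.0, -0.0], [0.0, 0.0, -1.0]]
contact_force: [-0.7, -0.7, -3.0]
finger_gap: 0.362
grip_force: 30.0
```

Emit:
carry_out --rows '[[[0,0,0.0003],[0,0,0]],[[0,0,0.0003],[0,0,0]],[[0,0,0.0003],[0,0,0]],[[0,0,0],[0,0,0]],[[0,0,0],[0,0,0]]]'

```text
time: 14.3
tool_pos: [0.5081, -0.1962, 0.1066]
eef_rot: [[1.0, -0.03, 0.0], [-0.03, -1.0, -0.0], [0.0, 0.0, -1.0]]
contact_force: [-3.7, 0.2, 5.6]
finger_gap: 0.361
grip_force: 30.0
```

The soles are on the table. Release and rise.

Emit:
carry_out --rows '[[[0,0,0],[0,0,0]],[[0,0,0],[0,0,0]],[[0,0,0],[0,0,0]],[[0,0,0],[0,0,0]],[[0,0,0],[0,0,0]]]' --claw 1

```text
time: 14.72
tool_pos: [0.508, -0.196, 0.1057]
eef_rot: [[1.0, -0.03, 0.0], [-0.03, -1.0, 0.0], [0.0, -0.0, -1.0]]
contact_force: [-0.1, 0.3, 0.1]
finger_gap: 0.706
grip_force: 0.0
```

Emit:
carry_out --rows '[[[0,0,0],[0,0,0]],[[0,0,0],[0,0,0]],[[0,0,0],[0,0,0]],[[0,0,0],[0,0,0]],[[0,0,0],[0,0,0]]]'

```text
time: 15.13
tool_pos: [0.5079, -0.1961, 0.1057]
eef_rot: [[1.0, -0.03, -0.0], [-0.03, -1.0, -0.0], [-0.0, 0.0, -1.0]]
contact_force: [0.5, -0.7, 0.1]
finger_gap: 1.001
grip_force: 0.0
```

Emit:
carry_out --rows '[[[0,0,-0.01],[0,0,0]],[[0,0,-0.02],[0,0,0]],[[0,0,-0.025],[0,0,0]],[[0,0,-0.025],[0,0,0]],[[0,0,-0.02],[0,0,0]]]'

```text
time: 15.55
tool_pos: [0.5083, -0.1962, 0.2084]
eef_rot: [[1.0, -0.03, 0.002], [-0.03, -1.0, -0.0], [0.002, 0.0, -1.0]]
contact_force: [0.1, -0.1, 0.2]
finger_gap: 1.003
grip_force: 0.0
```

Emit:
carry_out --rows '[[[-0.02,0.02,0],[0,0,0]],[[-0.02,0.035,0],[0,0,0]],[[-0.02,0.035,0],[0,0,0]],[[-0.02,0.035,0],[0,0,0]],[[-0.02,0.025,0],[0,0,0]]]'

```text
time: 15.97
tool_pos: [0.4019, -0.346, 0.2069]
eef_rot: [[0.999, -0.032, 0.001], [-0.032, -0.999, -0.002], [0.001, 0.002, -1.0]]
contact_force: [0.4, 0.1, -0.3]
finger_gap: 0.997
grip_force: 0.0
```

Emit:
carry_out --rows '[[[0,0.02,0],[0,0,0]],[[0,0.01,0],[0,0,0]],[[0,0,0],[0,0,0]],[[0,0,0],[0,0,0]],[[0,0,0],[0,0,0]]]'

```text
time: 16.38
tool_pos: [0.4037, -0.3712, 0.2058]
eef_rot: [[1.0, -0.027, 0.0], [-0.027, -1.0, 0.001], [0.0, -0.001, -1.0]]
contact_force: [0.2, 0.4, 0.3]
finger_gap: 1.002
grip_force: 0.0
```

```bash
python3 - <<'E'
from m import *
t=shot('top');s=shot('side')
a=cv2.resize(t['image'][165:245,275:365],None,fx=4,fy=4,interpolation=3)
b=cv2.resize(s['image'][120:220,232:332],None,fx=4,fy=3.2,interpolation=3)
cv2.imwrite('pics/c5.png',cv2.cvtColor(np.hstack([a,b]),4))
H=hsv(t);M=(((H[...,0]<8)|(H[...,0]>172))&(H[...,1]>130)&(H[...,2]>70)).astype('u1')
x,y=comp(M,324,205,16);print(len(x),x.mean(),y.mean(),x.min(),x.max(),y.min(),y.max(),proj(t,[[.508,-.1962,.14],[.507,-.195,.14]]))
q=env.get_state();print(q['time'],q['tool_pos'],q['contact_force'],q['finger_gap'])
E
```

```text
118 323.6949152542373 206.73728813559322 317 329 201 213 [[324.28490981 206.24245757]
 [323.88424643 206.57988613]]
16.4833 [ 0.40352828 -0.37125994  0.20576406] [-0.16649764  0.05570623  0.01703676] 0.9993597240673103
```

View pics/c5.png

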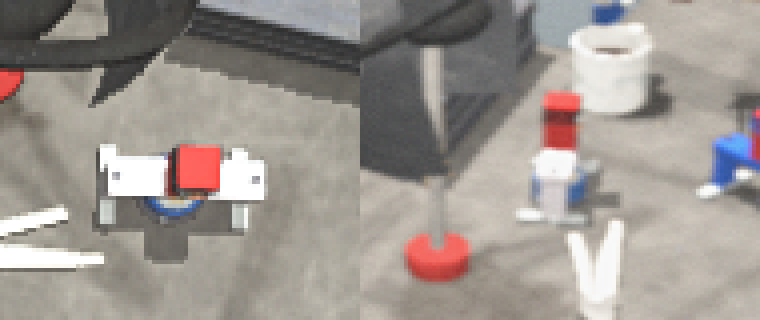

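The gauge stands upright over the closed rest, with its red block at (323.7,206.7), within about 2 mm of the expected position. The arm is clear, so hand in.

```bash
python3 -c "
from cell import env
print(env.finish_job())"
```

```text
the job is handed in; nothing more can be done
None
```

I pushed the rest fully home and stood the gauge over it, released, centred to about 2 mm by camera; the job is handed in at about 16.5 s, but the hand-in returned no verdict and I could not read the gauge's 24 mm directly.

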